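Mount the brass tube on the expansion apparatus

ROBOT

A 6-joint arm with a two-finger parallel gripper is mounted at the origin on the work surface. World frame = base frame: x ahead of the robot, y to its left, z up, the work surface at z = 0. Lengths are in m, angles in rad, forces in N, time in s.
With the tool pointing down it reaches from about 0.25 to 0.725 m from the base axis. Payload 4 kg.
Tool frame: the origin (TCP) lies midway between the tips of the shut fingers; the grasp point (between the pads) lies 19 mm behind it; z points along the fingers, y is the direction in which the jaws open and shut (so a half turn about z gives the same grasp; the last joint's range is limited). The gripper opens to 85 mm and grips with 20 to 120 N. Pads are 22 mm wide; open, the fingers measure 114 mm over their backs; the gripper's body (76 mm by 85 mm) begins 54 mm behind the grasp point. The pads swing forward as they close: fully open they stand 13 mm farther back than shut.
Start: joints at [1.121, 0.241, 0.005, 1.335, 0, 1.571], TCP at [0.217, 0.45, 0.231] pointing down, gripper open.
Joint ranges: [-2.72, 2.72], [-1.05, 1.87], [-1.09, 1.28], [-1.99, 2.15], [-1.42, 1.44], [-3.14, 3.14]. Speed limits (rad/s): [2.79, 2.79, 3.14, 3.14, 3.14, 3.14].

INTERFACE

Orientations are given as a unit quaternion [x, y, z, w].
In Python, from workcell import monitor, cams, order gives the robot as it stands.
- The arm moves only by the tool send_rows, never from a script. Its argument "moves" is a list of rows, each a list of 4 numbers: the shift along the tool's x, y, z as a fraction of full scale, then the turn about the tool's z as a fraction of full scale. A call has 1 to 20 rows; each row shifts and turns the commanded pose from where the row before left it, along the tool's axes as they then stand; what a row does not reach is not made up. Full scale, the value 1, is 100 cm for a shift and 0.1 rad for a turn. A row lasts 1/10 s, in which the tool goes at most 50 mm and 8.59 degrees, less where a joint would pass 70% of its speed; a pose out of reach is approached as far as the arm can. A call with a number of a shift or a turn outside -1 to 1 is refused whole. A call with a gripper value outside its range is refused whole. "claw" is the gripper's target within -1 to 1 (fully open at 1, half-way at 0, shut at -1), set as the call begins (left out, the last holds). The fingers move at their own pace and stop on an object; the grip force is fixed at half the most. Time passes only in rows, so rows that do not move let the fingers close. It gives the time, the measured TCP pose, the force and the opening at its end, in the units of the state.
- monitor.get_obs(): the state, without advancing time (a new reading comes with each control period).
- cams.camera(name): name is "side" or "top" or "wrist"; returns (picture, depth): 384x512x3 uint8, blue, green, red; 384x512 float32, m along the optical axis (not along the pixel's ray), 0 where there is no reading.
- cams.camera_info(name): a dict with "intrinsics" (3x3 intrinsics, pixels), "T" (4x4, takes a point from camera to world coordinates); the wrist camera has in their place "mount" (4x4, takes a point from camera to tool coordinates, whose origin is the TCP and whose axes are the flange's). Camera axes: x right, y up, looking along -z (the intrinsics and any distortion apply to the point x, -y, -z); pixel columns grow to the right and rows downward; lengths in m; the calibration is good to about 2 mm. A picture is of the moment at which its call begins: read the wrist's pose just before it. camera_info takes no time and is no camera call.
- order.job_done(): hands the job in, once; it reports no verdict.
The state is a dict: "clock": time; "joint_pos": joint angles; "joint_vel": joint speeds; "tau": joint torques, N m; "eef_pos": TCP position; "tool_rot": TCP orientation; "ft_force": force on the tool from outside, world axes, zero at the start; "ft_torque": the same for the moment, N m; "grip_width": finger opening in m.
Only numpy, scipy, OpenCV 4.12 (cv2) and the standard library are available. Lean on these libraries where they do the work, as an engineer would, in place of code of your own. Each camera call takes 0.05 s, during which the arm holds its last target.

TASK

Set up the linear expansion apparatus with the brass tube: lift it out of the wooden rack and lay it gently in the V rests, its ring down in the slot of the double rest and its plain end towards the dial gauge, so that it lies level. Then slide the gauge carriage up to the tube until the plunger is pressed in by about half its 10 mm travel. Do not drop the tube, and leave the other tubes and everything else on the bench where they are.

Things in the scene. Friction and masses are not known exactly. Their poses are not given: they have to be found in the camera images.
- tube_brass: Yellow brass tube, 16 mm diameter, 200 mm long, about 150 g. Origin on its axis at mid-length; x runs along it from the hose-nipple end (-100 mm; nipple 15 mm long, 11 mm thick) to the plain end (+100 mm); roll does not matter. A dark ring, 26 mm diameter, 6 mm wide, is fixed on it at x = -60 mm. Starts in any rack notch, level, axis 50 mm above the bench, x along the rack's x.
- brass_ring (a point): Centre of the brass tube's ring, on the tube's axis (x = -60 mm of the tube).
- brass_end (a point): Centre of the brass tube's plain end face (x = +100 mm of the tube).
- tube_alu: Pale aluminium tube, about 60 g: same shape, axes and size as the brass tube; lies in another notch of the rack; not wanted, leave it there.
- tube_steel: Dark grey steel tube, about 140 g: same shape, axes and size as the brass tube; lies in another notch of the rack; not wanted, leave it there.
- rack: Fixed wooden rack, base 110 x 190 x 12 mm, origin under its centre. Tubes lie along its x in three open notches (19 mm wide, 14 mm deep) at y = -58, 0, +58 mm, cut in two cross rails (14 mm thick, at x = -42 and +42 mm, tops 56 mm above the bench); between the rails, 70 mm of each tube is free at the sides and 30 mm below.
- stand: Fixed expansion apparatus: aluminium bar 375 x 50 mm, top 18 mm above the bench, with blue V rests. Origin at bench level under the middle of a tube rightly laid in; x along the bar from the double rest to the gauge. Rests are plates 48 mm wide with a 90 degree V, 36 mm wide at its top (82 mm up); a tube in them lies level, axis 75 mm up. From x = -47 to +52 mm only the bar is below the tube.
- ring_slot (a point): Where the ring's centre belongs: x = -60 mm of the stand, 75 mm above the bench, mid in the 13 mm slot between the two plates (6 mm thick) of the double rest. The 6 mm ring has 3.5 mm of play either way along the tube; caught on a plate it holds that end 7 mm too high.
- single_rest (a point): Centre of the single rest (plate 8 mm thick) on the tube line, 75 mm above the bench, at x = +65 mm of the stand.
- gauge (a joint): Slide of the gauge carriage along the bar, m: 0 = fully drawn back, grows towards the rests, at most 0.05; starts at 0 to 0.018. About 4 N of friction; stays where it is left. At 0 the free plunger tip is 34 mm from the plain end of a tube laid centrally in the rests.
- gauge_knob (a point): Grip point on the axis of the upright black knurled knob on the carriage, 86 mm above the bench: 18 mm diameter, top at 97 mm, carriage top at 48 mm. It stands 52 mm behind the centre of the dial (58 mm diameter, face up, top at 87 mm). Moves with the carriage.
- plunger (a joint): How far the gauge's plunger is pressed in, m: 0 free, 0.010 fully in; light spring, 0.4 to 1.4 N. The red needle on the dial turns clockwise with it, one whole turn for the 10 mm: free it points at the tube, half pressed away from it.
- plunger_tip (a point): Tip of the plunger (8 mm ball), on the tube line 75 mm above the bench, facing the rests.
- beaker: Glass beaker, 72 mm wide, 95 mm high; bystander. Origin under its centre.
- burner: Gas burner with a brass pipe, base 86 mm wide, 140 mm high; bystander. Origin under its centre.
- wash_bottle: White wash bottle with red cap and spout, 68 mm wide, 175 mm high; bystander. Origin under its centre.
- dish: Glass dish with sand, 90 mm wide, 16 mm high; bystander. Origin under its centre.
- calculator: Black calculator, 150 x 78 x 16 mm; bystander. Origin under its centre.
- pencil_case: Black and red pencil case, 200 x 85 x 50 mm; bystander. Origin under its centre.

How it is judged:
On the way, in this order (a step that is already met when the one before it is completed fails the run):
1. the brass tube lies level in the V rests, its ring in the slot of the double rest, let go (distance between brass_ring and ring_slot below 0.005 m and angle between tube_brass's own x axis and vertical between 1.5498 and 1.5918 rad and angle between the x axis of tube_brass and the x axis of stand, either way round below 0.03 rad and contact force between the fingers and tube_brass below 0.05 N and linear speed of tube_brass below 0.02 m/s), for 0.3 s.
2. the gauge is slid up and its plunger pressed in about half way (value of joint plunger between 0.0025 and 0.0075 m), for 0.2 s.
At the end, for the whole second after the job is handed in: The brass tube lies at rest and released in the rests: ring centre within 5 mm of the slot's centre, level within 1.2 degrees, along the bar within 1.7 degrees; the plunger is pressed in by 2.5 to 7.5 mm (all of step 1 and all of step 2); the robot touches nothing.
It fails at once if the brass tube is dropped (moves faster than 0.45 m/s out of the fingers) (contact force between the fingers and tube_brass below 0.05 N and linear speed of tube_brass above 0.45 m/s).
It fails at once if the aluminium tube is moved by more than 20 mm (distance of tube_alu from where it was at the start of the episode above 0.02 m).
It fails at once if the steel tube is moved by more than 20 mm (distance of tube_steel from where it was at the start of the episode above 0.02 m).
It fails at once if a bystander is moved by more than 30 mm (distance of any of beaker, burner, wash_bottle, dish, calculator, pencil_case from where it was at the start of the episode above 0.03 m).
It also fails if it takes over 51 s, if anything falls off the work surface, if the arm or the gripper's body presses on something with over 40 N, if the wrist force passes 120 N, or if a joint passes its speed limit or range.

## Working session

There is one attempt and no reset: what is moved stays moved. The work goes in short steps, Python scripts to look and compute and a tool call to move; the robot and the scene stay as the last step left them, time stands still between calls to the robot, and variables do not carry over. Pictures are saved under pics/ and viewed, and the job is handed in when it is done.

Besides the shell and the picture viewer there is one more tool, called after "Emit:" as a command line: name --pt "numbers of a row" for each row, then --argument value for the rest. send_rows: Moves the arm, as the interface text tells. Its arguments: {"type":"object","properties":{"moves":{"type":"array","items":{"type":"array","items":{"type":"number","minimum":-1,"maximum":1}}},"claw":{"type":"number"}},"required":["moves"]}

```bash
ls; mkdir -p pics; python3 - <<'E'
from workcell import monitor,cams
import cv2,numpy as np
o=monitor.get_obs();print({k:np.round(v,4).tolist() for k,v in o.items()})
for n in("side","top","wrist"):
    im,d=cams.camera(n);cv2.imwrite(f"pics/{n}0.png",im);np.savez(f"{n}0.npz",im=im,d=d)
    i=cams.camera_info(n);print(n,{k:(np.round(v,4).tolist() if not isinstance(v,str) else v) for k,v in i.items()},(d>0).mean())
E
```

```text
pics
{'clock': 0.0, 'joint_pos': [1.121, 0.2414, 0.0037, 1.3352, 0.0, 1.5708], 'joint_vel': [-0.002, 0.0011, -0.0002, -0.0009, 0.0003, -0.0005], 'tau': [-0.0015, -37.232, 25.2406, 0.017, -0.0002, -0.0], 'eef_pos': [0.2171, 0.4497, 0.2304], 'tool_rot': [0.223, 0.9748, -0.001, -0.0002], 'ft_force': [0.041, 0.0401, -0.2469], 'ft_torque': [0.0249, 0.002, 0.0141], 'grip_width': 0.0857}
side {'intrinsics': [[444.1, 0.0, 253.7121], [0.0, 444.1, 192.8608], [0.0, 0.0, 1.0]], 'T': [[0.9448, 0.2288, -0.2345, 0.3268], [-0.3276, 0.6443, -0.691, -0.7068], [-0.007, 0.7297, 0.6837, 0.8148], [0.0, 0.0, 0.0, 1.0]]} 0.9961446126302084
top {'intrinsics': [[418.4213, 0.0, 251.9263], [0.0, 418.4213, 186.6697], [0.0, 0.0, 1.0]], 'T': [[0.0079, 0.9841, -0.1773, 0.3591], [-0.9999, 0.0052, -0.0162, 0.0373], [-0.015, 0.1774, 0.984, 1.2476], [0.0, 0.0, 0.0, 1.0]]} 0.9959716796875
wrist {'intrinsics': [[271.5217, 0.0, 251.9413], [0.0, 271.5217, 192.69], [0.0, 0.0, 1.0]], 'mount': [[0.0005, 0.9506, 0.3104, 0.0796], [1.0, -0.0005, 0.0, 0.0002], [0.0002, 0.3104, -0.9506, -0.1425], [0.0, 0.0, 0.0, 1.0]]} 0.9959716796875
```

View pics/top0.png

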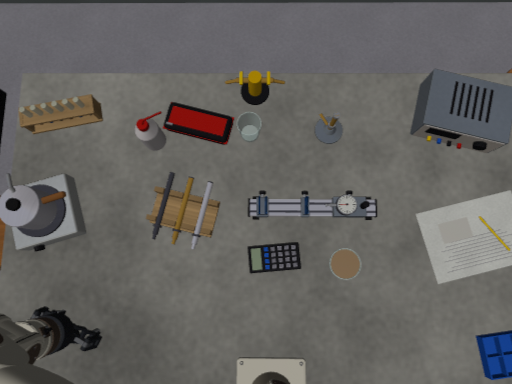

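View pics/side0.png

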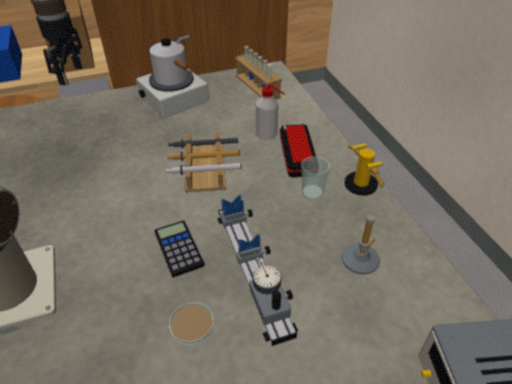

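View pics/wrist0.png

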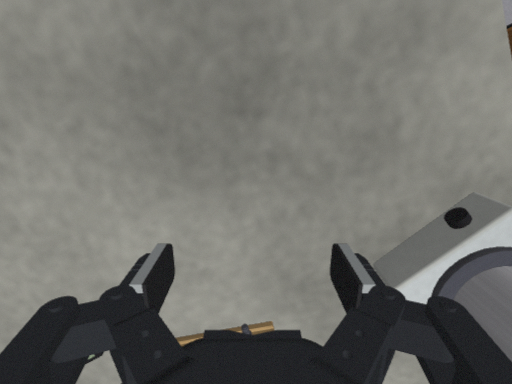

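```bash
cat > h.py <<'E'
import numpy as np,cv2
from workcell import monitor,cams
def ray(n,uv,info=None,T=None):
    i=info or cams.camera_info(n);K=i["intrinsics"] if isinstance(i["intrinsics"],np.ndarray) else np.array(i["intrinsics"])
    T=np.array(i["T"]) if T is None else T
    d=np.array([(uv[0]-K[0,2])/K[0,0],-(uv[1]-K[1,2])/K[1,1],-1.]);return T[:3,3],T[:3,:3]@d
def onz(n,uv,z,T=None):
    o,d=ray(n,uv,T=T);return o+d*(z-o[2])/d[2]
def tri(uva,uvb,na="top",nb="side"):
    o1,d1=ray(na,uva);o2,d2=ray(nb,uvb)
    s=np.linalg.lstsq(np.c_[d1,-d2],o2-o1,rcond=None)[0];p=o1+d1*s[0];q=o2+d2*s[1];return (p+q)/2,np.linalg.norm(p-q)
def proj(n,p,T=None):
    i=cams.camera_info(n);K=np.array(i["intrinsics"]);T=np.array(i["T"]) if T is None else T
    c=T[:3,:3].T@(np.array(p)-T[:3,3]);return K[0,2]+K[0,0]*c[0]/-c[2],K[1,2]-K[1,1]*c[1]/-c[2]
def toolT(o):
    from scipy.spatial.transform import Rotation as R
    T=np.eye(4);T[:3,:3]=R.from_quat(o["tool_rot"]).as_matrix();T[:3,3]=o["eef_pos"];return T
def wristT(o): return toolT(o)@np.array(cams.camera_info("wrist")["mount"])
E
python3 - <<'E'
import cv2,numpy as np
t=np.load("top0.npz")["im"];s=np.load("side0.npz")["im"]
a=cv2.resize(t[160:260,140:240],None,fx=6,fy=6,interpolation=cv2.INTER_CUBIC);b=cv2.resize(t[180:230,240:385],None,fx=5.5,fy=5.5,interpolation=cv2.INTER_CUBIC)
cv2.imwrite("pics/a1.png",a);cv2.imwrite("pics/b1.png",b)
cv2.imwrite("pics/c1.png",cv2.resize(s[125:200,155:255],None,fx=8,fy=8,interpolation=cv2.INTER_CUBIC))
cv2.imwrite("pics/d1.png",cv2.resize(s[190:345,205:305],None,fx=3.8,fy=3.8,interpolation=cv2.INTER_CUBIC))
E
```

```text
(no output)
```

View pics/a1.png

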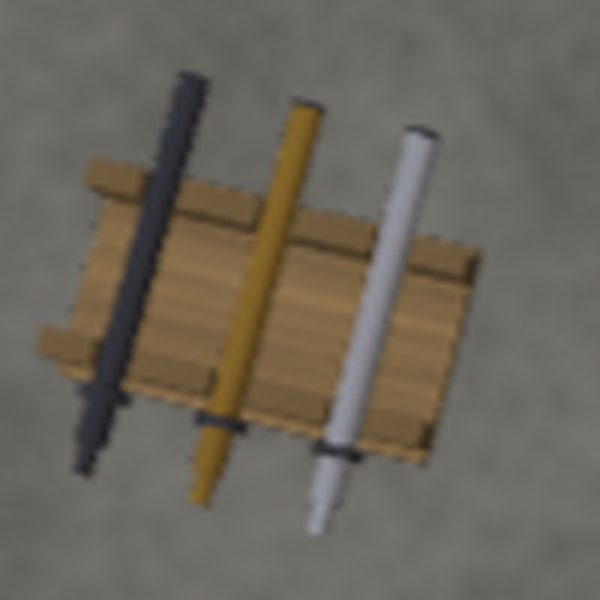

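View pics/b1.png

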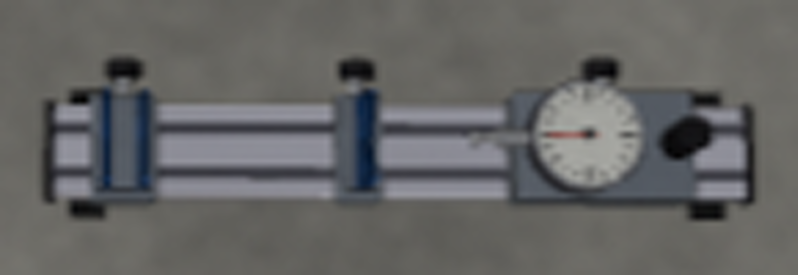

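View pics/c1.png

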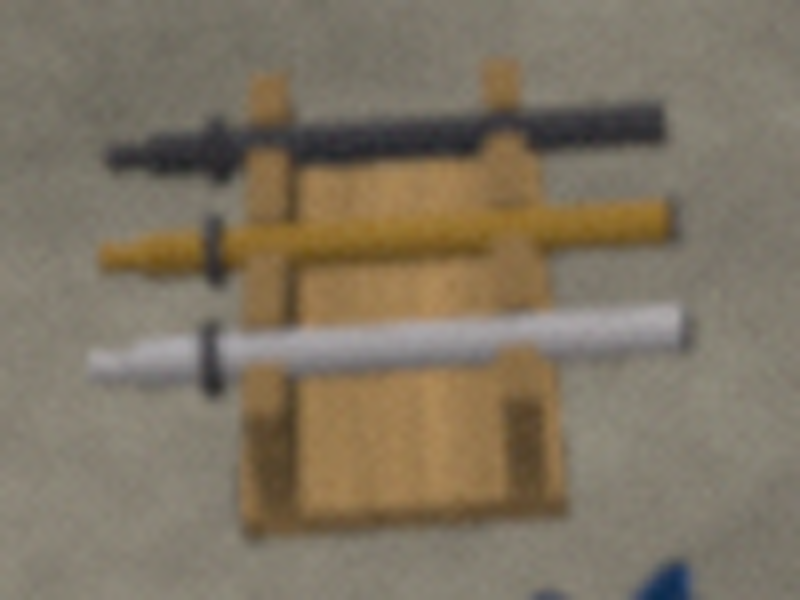

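View pics/d1.png

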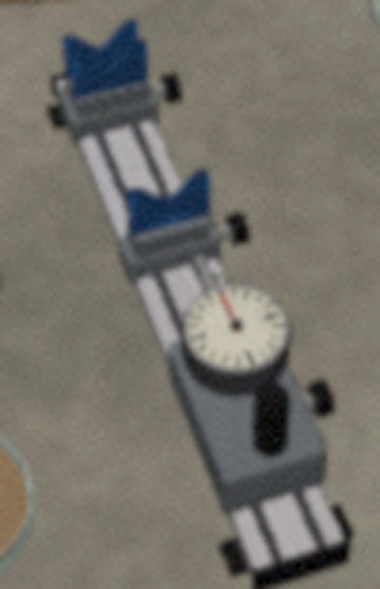

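```bash
python3 - <<'E'
from h import *
im=np.load("top0.npz")["im"];s=np.load("side0.npz")["im"]
def brass(im,box):
    h=cv2.cvtColor(im,cv2.COLOR_BGR2HSV);x0,y0,x1,y1=box
    m=cv2.inRange(h,(15,150,70),(32,255,255));k=np.zeros_like(m);k[y0:y1,x0:x1]=255;m&=k
    n,l,st,c=cv2.connectedComponentsWithStats(m);return m,[(st[i].tolist()) for i in range(1,n) if st[i][4]>15]
for n,i,b in(("top",im,(165,165,200,250)),("side",s,(160,140,245,165))):
    m,st=brass(i,b);print(n,st)
# points by eye from crops
P=lambda u,v:onz("top",(140+u/6-.4,160+v/6-.4),0.05)
for nm,uv in dict(ring=(221,421),plain=(306,106),nip=(200,500)).items(): print(nm,P(*uv).round(4))
Q=lambda u,v:(155+u/8-.4,125+v/8-.4)
S=dict(ring=(213,250),plain=(672,220),nip=(98,256))
for k in S: print(k,onz("side",Q(*S[k]),.05).round(4))
B=lambda u,v,z:onz("top",(240+u/5.5-.4,180+v/5.5-.4),z).round(4)
print("bar",B(53,150,.018),B(748,150,.018))
print("groove",B(165,127,.018),B(505,128,.018),B(165,173,.018),B(505,174,.018))
print("double blue edges",B(108,140,.082),B(145,140,.082),"single",B(367,140,.08))
print("knob",B(697,128,.097),"dial",B(588,134,.087),"tip",B(473,139,.075))
D=lambda u,v,z:onz("side",(205+u/3.8-.4,190+v/3.8-.4),z).round(4)
print("side knob",D(272,390,.097),"dial",D(236,326,.087))
E
```

```text
top [[175, 178, 18, 52, 258], [172, 232, 6, 12, 41]]
side [[183, 151, 55, 8, 239], [168, 155, 12, 4, 33]]
ring [0.4484 0.2721 0.05  ]
plain [0.6019 0.2367 0.05  ]
nip [0.4109 0.2806 0.05  ]
ring [0.4491 0.275  0.05  ]
plain [0.6039 0.2376 0.05  ]
nip [0.4108 0.2851 0.05  ]
bar [0.5199 0.0649 0.018 ] [ 0.5221 -0.3076  0.018 ]
groove [0.5327 0.0047 0.018 ] [ 0.5332 -0.178   0.018 ] [0.5078 0.0047 0.018 ] [ 0.5084 -0.1774  0.018 ]
double blue edges [0.5168 0.0355 0.082 ] [0.5169 0.0166 0.082 ] single [ 0.5179 -0.0968  0.08  ]
knob [ 0.5226 -0.2604  0.097 ] dial [ 0.5206 -0.2078  0.087 ] tip [ 0.5194 -0.1516  0.075 ]
side knob [ 0.5226 -0.2576  0.097 ] dial [ 0.5219 -0.208   0.087 ]
```

Emit:
send_rows --pt "0 0 0 -0.73" --pt "0 0 0 -0.73" --pt "0 0 0 -0.73" --pt "-0.0408 -0.0148 0 0" --pt "-0.0408 -0.0148 0 0" --pt "-0.0408 -0.0148 0 0" --pt "-0.0408 -0.0148 0 0" --pt "-0.0408 -0.0148 0 0" --pt "-0.0408 -0.0148 0 0" --pt "-0.0408 -0.0148 0 0" --pt "-0.0408 -0.0148 0 0" --pt "0 0 0 0" --pt "0 0 0 0" --claw 0

```text
clock: 1.45
eef_pos: [0.5083, 0.2594, 0.2304]
tool_rot: [0.116, 0.993, -0.0, -0.001]
ft_force: [-0.4, 0.3, -0.2]
grip_width: 0.0426
```

```bash
cat > snap.py <<'E'
import sys
from h import *
import pickle
n,tag=sys.argv[1:3]
o=monitor.get_obs();im,d=cams.camera(n)
cv2.imwrite(f"pics/{n}_{tag}.png",im);pickle.dump((o,im,d),open(f"{n}_{tag}.pkl","wb"))
T=toolT(o);print(round(float(o["clock"]),2),T[:3,3].round(4),"yaw x",np.degrees(np.arctan2(T[1,0],T[0,0])).round(2),"z",T[:3,2].round(4),"w",round(float(o["grip_width"]),4),"f",np.round(o["ft_force"],2),"j",np.round(o["joint_pos"],2))
E
python3 snap.py wrist r1
```

```text
1.45 [0.5083 0.2594 0.2304] yaw x 166.64 z [-1.8e-03 -4.0e-04 -1.0e+00] w 0.0426 f [-0.44  0.28 -0.22] j [0.47 0.38 0.2  1.39 0.   0.7 ]
```

View pics/wrist_r1.png

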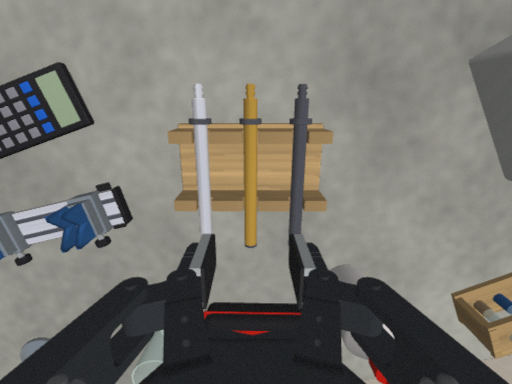

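```bash
python3 - <<'E'
from h import *
import pickle
o,im,d=pickle.load(open("wrist_r1.pkl","rb"));T=wristT(o)
h=cv2.cvtColor(im,cv2.COLOR_BGR2HSV)
for v in (115,120,122,126,140,180,200,220,240,244,246,248):
    r=h[v,235:268];m=(r[:,1]>150);x=np.where(m)[0]+235
    print(v,x.min() if len(x) else 0,x.max() if len(x) else 0, im[v,250].tolist())
for n,uv,z in(("ring",(250.3,121.5),.05),("plain",(250.7,247),.05),("steelring",(300.5,121.5),.05),("aluring",(200.5,121.5),.05),("s_end",(297,235),.05)):
    print(n,onz("wrist",uv,z,T).round(4))
E
```

```text
115 244 256 [60, 135, 170]
120 0 0 [87, 80, 81]
122 0 0 [85, 78, 78]
126 244 256 [59, 136, 171]
140 244 256 [60, 136, 171]
180 245 255 [60, 137, 172]
200 245 255 [61, 137, 174]
220 245 255 [64, 140, 177]
240 246 255 [58, 138, 174]
244 246 254 [61, 139, 176]
246 0 0 [83, 91, 102]
248 0 0 [128, 135, 136]
ring [0.4488 0.2716 0.05  ]
plain [0.6072 0.2343 0.05  ]
steelring [0.4621 0.3279 0.05  ]
aluring [0.4355 0.2157 0.05  ]
s_end [0.6039 0.2978 0.05  ]
```

Emit:
send_rows --pt "-0.016 -0.037 0 0" --pt "-0.016 -0.037 0 0" --pt "-0.016 -0.037 0 0" --pt "-0.016 -0.037 0 0" --pt "-0.016 -0.037 0 0" --pt "-0.016 -0.037 0 0" --pt "-0.016 -0.037 0 0" --pt "0 0 0 0" --pt "0 0 0 0"

```text
clock: 2.4
eef_pos: [0.5572, -0.0168, 0.2313]
tool_rot: [0.115, 0.993, 0.0, -0.0]
ft_force: [-0.3, -0.3, 0.5]
grip_width: 0.0427
```

```bash
python3 snap.py wrist s1
```

```text
2.4 [ 0.5572 -0.0168  0.2313] yaw x 166.78 z [-5.e-04  7.e-04 -1.e+00] w 0.0427 f [-0.3  -0.27  0.5 ] j [-0.03  0.36  0.16  1.38  0.    0.2 ]
```

View pics/wrist_s1.png

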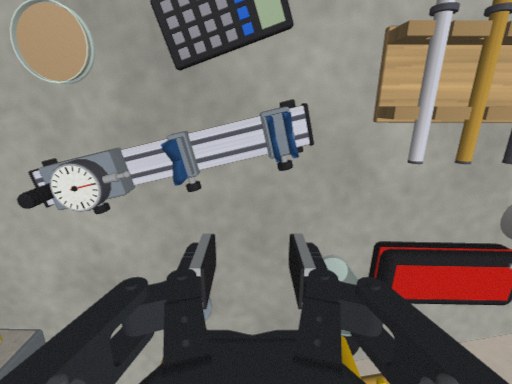

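```bash
python3 - <<'E'
from h import *
import pickle
o,im,d=pickle.load(open("wrist_s1.pkl","rb"));T=wristT(o)
K=np.array(cams.camera_info("wrist")["intrinsics"])
v,u=np.mgrid[0:384,0:512]
c=np.stack([(u-K[0,2])/K[0,0]*d,-(v-K[1,2])/K[1,1]*d,-d],-1)
W=c@T[:3,:3].T+T[:3,3]
h=cv2.cvtColor(im,cv2.COLOR_BGR2HSV)
blue=(h[...,0]>100)&(h[...,0]<125)&(h[...,1]>110)&(d>0)
P=W[blue];uv=np.c_[u[blue],v[blue]]
for nm,(a,b) in dict(double=(255,300),single=(155,205)).items():
    s=(uv[:,0]>a)&(uv[:,0]<b)&(uv[:,1]>100)&(uv[:,1]<200);q=P[s];q=q[(q[:,2]>.03)&(q[:,2]<.1)]
    print(nm,len(q),q.min(0).round(4),q.max(0).round(4))
    hi=q[q[:,2]>.074];print(" hi",np.percentile(hi,[2,50,98],axis=0).round(4).tolist(), np.histogram(hi[:,1],bins=np.arange(-.12,.06,.003)))
cv2.imwrite("pics/z1.png",cv2.resize(im[90:215,20:320],None,fx=2.6,fy=2.6,interpolation=cv2.INTER_CUBIC))
cv2.imwrite("pics/z2.png",cv2.resize(im[90:190,150:320],None,fx=4.7,fy=4.7,interpolation=cv2.INTER_CUBIC))
E
```

```text
double 554 [0.496  0.013  0.0484] [0.544  0.0403 0.0832]
 hi [[0.4963, 0.0134, 0.0742], [0.51, 0.032, 0.0799], [0.5431, 0.0377, 0.0826]] (array([ 0,  0,  0,  0,  0,  0,  0,  0,  0,  0,  0,  0,  0,  0,  0,  0,  0,
        0,  0,  0,  0,  0,  0,  0,  0,  0,  0,  0,  0,  0,  0,  0,  0,  0,
        0,  0,  0,  0,  0,  0,  0,  0,  0,  0, 48, 75, 24,  0,  0,  0, 40,
       76, 45,  0,  0,  0,  0,  0,  0]), array([-1.20000000e-01, -1.17000000e-01, -1.14000000e-01, -1.11000000e-01,
       -1.08000000e-01, -1.05000000e-01, -1.02000000e-01, -9.90000000e-02,
       -9.60000000e-02, -9.30000000e-02, -9.00000000e-02, -8.70000000e-02,
       -8.40000000e-02, -8.10000000e-02, -7.80000000e-02, -7.50000000e-02,
       -7.20000000e-02, -6.90000000e-02, -6.60000000e-02, -6.30000000e-02,
       -6.00000000e-02, -5.70000000e-02, -5.40000000e-02, -5.10000000e-02,
       -4.80000000e-02, -4.50000000e-02, -4.20000000e-02, -3.90000000e-02,
       -3.60000000e-02, -3.30000000e-02, -3.00000000e-02, -2.70000000e-02,
       -2.40000000e-02, -2.10000000e-02, -1.80000000e-02, -1.50000000e-02,
       -1.20000000e-0
[... 1271 characters left out ...]
0e-02, -5.10000000e-02,
       -4.80000000e-02, -4.50000000e-02, -4.20000000e-02, -3.90000000e-02,
       -3.60000000e-02, -3.30000000e-02, -3.00000000e-02, -2.70000000e-02,
       -2.40000000e-02, -2.10000000e-02, -1.80000000e-02, -1.50000000e-02,
       -1.20000000e-02, -9.00000000e-03, -6.00000000e-03, -3.00000000e-03,
        1.11022302e-16,  3.00000000e-03,  6.00000000e-03,  9.00000000e-03,
        1.20000000e-02,  1.50000000e-02,  1.80000000e-02,  2.10000000e-02,
        2.40000000e-02,  2.70000000e-02,  3.00000000e-02,  3.30000000e-02,
        3.60000000e-02,  3.90000000e-02,  4.20000000e-02,  4.50000000e-02,
        4.80000000e-02,  5.10000000e-02,  5.40000000e-02,  5.70000000e-02]))
```

View pics/z2.png

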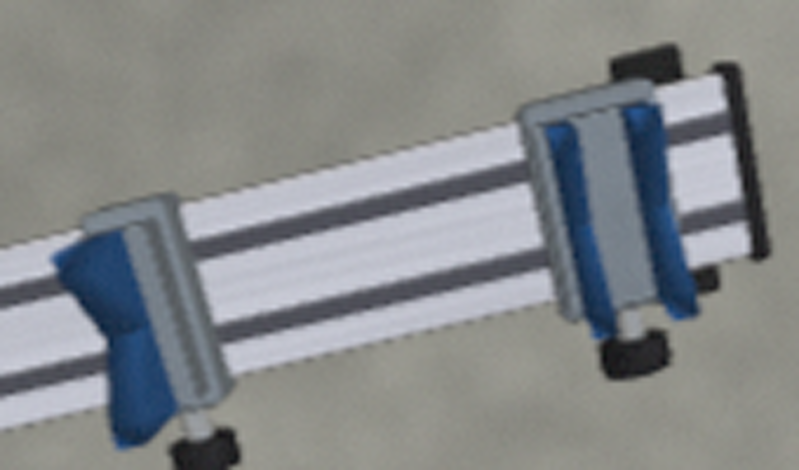

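Emit:
send_rows --pt "0.016 0.0366 0 0" --pt "0.016 0.0366 0 0" --pt "0.016 0.0366 0 0" --pt "0.016 0.0366 0 0" --pt "0.016 0.0366 0 0" --pt "0.016 0.0366 0 0" --pt "0.0156 0.0366 0 0" --pt "0 0 0 0" --pt "0 0 0 0" --pt "0 0 0 0"

```text
clock: 3.45
eef_pos: [0.507, 0.2579, 0.2313]
tool_rot: [0.114, 0.993, -0.0, -0.0]
ft_force: [0.2, -0.2, 0.5]
grip_width: 0.0431
```

```bash
python3 snap.py wrist r2; python3 - <<'E'
from h import *
import pickle
o,im,d=pickle.load(open("wrist_r2.pkl","rb"));T=wristT(o)
K=np.array(cams.camera_info("wrist")["intrinsics"])
v,u=np.mgrid[0:384,0:512]
c=np.stack([(u-K[0,2])/K[0,0]*d,-(v-K[1,2])/K[1,1]*d,-d],-1)
W=c@T[:3,:3].T+T[:3,3]
h=cv2.cvtColor(im,cv2.COLOR_BGR2HSV)
m=(h[...,0]>15)&(h[...,0]<32)&(h[...,1]>140)&(d>0)&(W[...,2]>.054)&(W[...,2]<.065)&(abs(u-252)<20)
q=W[m];print(len(q),q.min(0),q.max(0))
x=q[:,:2];mu=x.mean(0);_,_,vt=np.linalg.svd(x-mu);dr=vt[0]*np.sign(vt[0][0]);print(mu,dr,np.degrees(np.arctan2(dr[1],dr[0])))
s=(x-mu)@dr;print("ends",mu+dr*s.min(),mu+dr*s.max(),np.ptp(s), "mid from plain",mu+dr*(s.max()-.1),"topz",np.percentile(q[:,2],95))
E
```

```text
3.45 [0.507  0.2579 0.2313] yaw x 166.87 z [-2.e-04 -4.e-04 -1.e+00] w 0.0431 f [ 0.17 -0.17  0.49] j [ 0.47  0.38  0.2   1.39 -0.    0.7 ]
1547 [0.41047926 0.23004594 0.05400456] [0.60079873 0.28338107 0.05993919]
[0.50466246 0.25758411] [ 0.97270989 -0.2320247 ] -13.416303598181779
ends [0.41013776 0.2801315 ] [0.60011831 0.23481461] 0.19531059712938387 mid from plain [0.50284732 0.25801708] topz 0.058322657448163444
```

Emit:
send_rows --pt "0 -0.0008 0.04 0" --pt "0 0 0.04 0" --pt "0 0 0.04 0" --pt "0 0 0.04 0" --pt "0 0 0.02 0" --pt "0 0 0.01 0" --pt "0 0 0.01 0" --pt "0 0 0 0" --pt "0 0 0 0" --pt "0 0 0 0"

```text
clock: 4.5
eef_pos: [0.5087, 0.2572, 0.0328]
tool_rot: [0.115, 0.993, 0.001, 0.001]
ft_force: [0.6, 0.1, 0.1]
grip_width: 0.043
```

Emit:
send_rows --pt "0 0 0 0" --pt "0 0 0 0" --pt "0 0 0 0" --pt "0 0 0 0" --pt "0 0 0 0" --pt "0 0 0 0" --pt "0 0 0 0" --claw -1

```text
clock: 5.2
eef_pos: [0.5082, 0.2571, 0.0322]
tool_rot: [0.115, 0.993, 0.001, 0.001]
ft_force: [-0.3, 0.1, 4.7]
grip_width: 0.0139
```

```bash
python3 snap.py wrist r3
```

```text
5.2 [0.5082 0.2571 0.0322] yaw x 166.78 z [ 1.5e-03  9.0e-04 -1.0e+00] w 0.0139 f [-0.34  0.09  4.72] j [ 0.47  0.53 -0.11  0.93  0.    0.7 ]
```

View pics/wrist_r3.png

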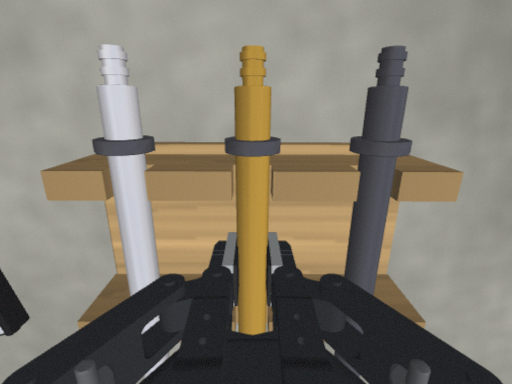

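Emit:
send_rows --pt "0 0 -0.005 0" --pt "0 0 -0.01 0" --pt "0 0 -0.02 0" --pt "0 0 -0.03 0" --pt "0 0 -0.03 0" --pt "0 0 -0.03 0" --pt "0 0 -0.01 0" --pt "0 0 0 0" --pt "0 0 0 0" --pt "0 0 0 0"

```text
clock: 6.25
eef_pos: [0.5064, 0.2561, 0.1641]
tool_rot: [0.115, 0.993, -0.001, -0.002]
ft_force: [-0.5, -0.1, -1.7]
grip_width: 0.014
```

```bash
python3 snap.py wrist r4
```

```text
6.25 [0.5064 0.2561 0.1641] yaw x 166.77 z [-0.0037 -0.0019 -1.    ] w 0.014 f [-0.46 -0.06 -1.65] j [ 0.47  0.41  0.07  1.23 -0.    0.7 ]
```

View pics/wrist_r4.png

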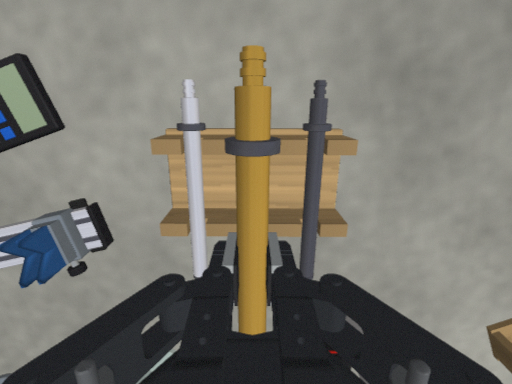

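```bash
cat > tube.py <<'E'
import sys,pickle
from h import *
o,im,d=pickle.load(open(f"wrist_{sys.argv[1]}.pkl","rb"));M=np.array(cams.camera_info("wrist")["mount"]);K=np.array(cams.camera_info("wrist")["intrinsics"])
v,u=np.mgrid[0:384,0:512]
c=np.stack([(u-K[0,2])/K[0,0]*d,-(v-K[1,2])/K[1,1]*d,-d],-1)
t=c@M[:3,:3].T+M[:3,3]
h=cv2.cvtColor(im,cv2.COLOR_BGR2HSV)
near=(d>0)&(t[...,2]<.03)&(abs(t[...,1])<.02)
b=near&(h[...,1]>150)&(h[...,0]>12)&(h[...,0]<32)&(t[...,0]>0.02)
# ridge line: top-most point (min z) for each row
R=[]
for r in range(85,235):
    q=t[r][b[r]]
    if len(q)>8: R.append([q[:,0].mean(),(q[:,1].min()+q[:,1].max())/2,q[:,2].min()])
R=np.array(R);R=R[(R[:,0]<.083)]
pz=np.polyfit(R[:,0],R[:,2],1);py=np.polyfit(R[:,0],R[:,1],1)
print("z axis at x0",pz[1]+.008,"slope deg",np.degrees(np.arctan(pz[0])),"y0",py[1],"yaw deg",np.degrees(np.arctan(py[0])))
ring=near&(h[...,1]<90)&(u>222)&(u<284)&(v>130)&(v<160)
q=t[ring];q=q[q[:,2]<np.polyval(pz,.06)+.006]
print("ring x",np.percentile(q[:,0],[1,50,99]).round(4),"z",q[:,2].min(), "nipple end x",t[near&(h[...,1]>150)&(u>235)&(u<270)][:,0].max())
T=toolT(o);rc=np.array([np.median(q[:,0]),np.polyval(py,.06),pz[1]+.008+pz[0]*.06]);print("ring tool",rc.round(4),"world",(T[:3,:3]@rc+T[:3,3]).round(4))
E
python3 tube.py r3;python3 tube.py r4
```

```text
z axis at x0 -0.01826593088819646 slope deg -0.1688405494265764 y0 0.00032413282753702386 yaw deg 0.12785490455202325
ring x [0.0591 0.0623 0.065 ] z -0.03199817833231049 nipple end x 0.10168174135447994
ring tool [ 0.0623  0.0005 -0.0184] world [0.4476 0.2718 0.0506]
z axis at x0 -0.018140935833706788 slope deg -0.21116853220270465 y0 0.0002522988344938229 yaw deg 0.18803032445238232
ring x [0.059  0.0623 0.065 ] z -0.032123530200723546 nipple end x 0.10169112307472089
ring tool [ 0.0623  0.0004 -0.0184] world [0.4459 0.2708 0.1827]
```

Emit:
send_rows --pt "-0.005 -0.0176 0 0" --pt "-0.01 -0.0352 0 0" --pt "-0.01 -0.0352 0 0" --pt "-0.01 -0.0352 0 0" --pt "-0.01 -0.0352 0 0" --pt "-0.01 -0.0352 0 0" --pt "-0.01 -0.0352 0 0" --pt "-0.01 -0.0352 0 0" --pt "-0.005 -0.0176 0 0" --pt "0 0 0 0"

```text
clock: 7.3
eef_pos: [0.5201, -0.039, 0.1655]
tool_rot: [0.118, 0.993, -0.001, -0.001]
ft_force: [-0.7, 0.4, -2.6]
grip_width: 0.0138
```

Emit:
send_rows --pt "0 0 0 0.4" --pt "0 0 0 0.9" --pt "0 0 0 1" --pt "0 0 0 1" --pt "0 0 0 1" --pt "0 0 0 1" --pt "0 0 0 1" --pt "0 0 0 1" --pt "0 0 0 1" --pt "0 0 0 1" --pt "0 0 0 1" --pt "0 0 0 1" --pt "0 0 0 1" --pt "0 0 0 0.7" --pt "0 0 0 0.4" --pt "0 0 0 0" --pt "0 0 0 0" --pt "0 0 0 0"

```text
clock: 9.1
eef_pos: [0.5209, -0.0355, 0.1661]
tool_rot: [0.707, 0.707, -0.0, -0.0]
ft_force: [0.9, 0.0, -1.7]
grip_width: 0.0143
```

```bash
python3 snap.py wrist p1;python3 tube.py p1
```

```text
9.1 [ 0.5209 -0.0355  0.1661] yaw x 90.05 z [-5.e-04  1.e-04 -1.e+00] w 0.0143 f [ 0.87  0.02 -1.68] j [-0.07  0.32 -0.06  1.19  0.    1.5 ]
z axis at x0 -0.018193479820641338 slope deg -0.11242977320216638 y0 2.6156085624201185e-05 yaw deg 0.27861245549941266
ring x [0.0592 0.0625 0.0651] z -0.03179461900436663 nipple end x 0.10177500802660028
ring tool [ 0.0625  0.0003 -0.0183] world [0.5211 0.027  0.1844]
```

View pics/wrist_p1.png

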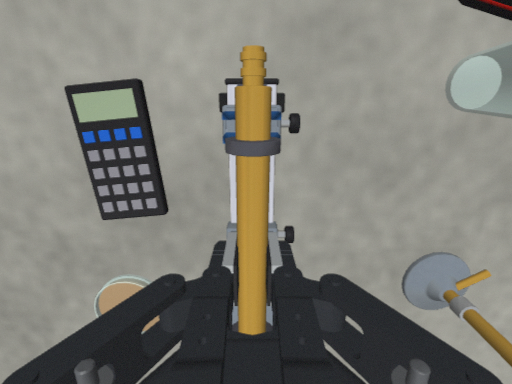

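Emit:
send_rows --pt "-0.0008 -0.0009 0.01 0" --pt "0 0 0.02 0" --pt "0 0 0.02 0" --pt "0 0 0.02 0" --pt "0 0 0.01 0" --pt "0 0 0.002 0" --pt "0 0 0 0" --pt "0 0 0 0" --pt "0 0 0 0"

```text
clock: 10.05
eef_pos: [0.5211, -0.0366, 0.0854]
tool_rot: [0.707, 0.707, 0.001, 0.001]
ft_force: [0.3, 0.4, -1.1]
grip_width: 0.0137
```

```bash
python3 snap.py wrist p2;python3 tube.py p2; python3 snap.py side p2; python3 - <<'E'
from h import *
import pickle
o,im,d=pickle.load(open("wrist_p2.pkl","rb"));T=wristT(o);K=np.array(cams.camera_info("wrist")["intrinsics"])
v,u=np.mgrid[0:384,0:512]
c=np.stack([(u-K[0,2])/K[0,0]*d,-(v-K[1,2])/K[1,1]*d,-d],-1);W=c@T[:3,:3].T+T[:3,3]
h=cv2.cvtColor(im,cv2.COLOR_BGR2HSV)
m=(h[...,0]>100)&(h[...,0]<125)&(h[...,1]>110)&(d>0)&(W[...,2]>.074)&(W[...,2]<.09)&(abs(u-252)<60)
q=W[m];print(len(q),q.min(0).round(4),q.max(0).round(4));y=q[:,1]
hh,e=np.histogram(y,bins=np.arange(-.11,.06,.001));print([(round(e[i],3),int(hh[i])) for i in range(len(hh)) if hh[i]])
cv2.imwrite("pics/zp2.png",cv2.resize(im[80:230,170:340],None,fx=4,fy=4,interpolation=cv2.INTER_CUBIC))
o,im,d=pickle.load(open("side_p2.pkl","rb"));cv2.imwrite("pics/zs2.png",cv2.resize(im[160:320,180:310],None,fx=3.7,fy=3.7,interpolation=cv2.INTER_CUBIC))
E
```

```text
10.05 [ 0.5211 -0.0366  0.0854] yaw x 90.0 z [ 2.2e-03 -2.0e-04 -1.0e+00] w 0.0137 f [ 0.28  0.39 -1.1 ] j [-0.07  0.39 -0.18  0.99 -0.    1.5 ]
z axis at x0 -0.01814521404561386 slope deg -0.15835535883490795 y0 -2.4762098065144453e-05 yaw deg 0.3287800158085249
ring x [0.0592 0.0625 0.0652] z -0.03180544718454063 nipple end x 0.10185399979652408
ring tool [ 0.0625  0.0003 -0.0183] world [0.5214 0.0259 0.1037]
10.1 [ 0.521  -0.0366  0.0853] yaw x 90.0 z [ 2.e-03 -2.e-04 -1.e+00] w 0.0143 f [-0.98 -0.83 -1.9 ] j [-0.07  0.39 -0.18  0.99 -0.    1.5 ]
1209 [ 0.4965 -0.1029  0.074 ] [0.544  0.0387 0.0835]
[(np.float64(-0.103), 5), (np.float64(-0.102), 10), (np.float64(-0.101), 16), (np.float64(-0.1), 6), (np.float64(-0.099), 11), (np.float64(-0.098), 13), (np.float64(-0.097), 13), (np.float64(-0.096), 14), (np.float64(-0.095), 15), (np.float64(0.013), 11), (np.float64(0.014), 89), (np.float64(0.015), 87), (np.float64(0.016), 84), (np.float64(0.017), 60), (np.float64(0.018), 54), (np.float64(0.019), 103), (np.float64(0.032), 39), (np.float64(0.033), 95), (np.float64(0.034), 99), (np.float64(0.035), 96), (np.float64(0.036), 97), (np.float64(0.037), 97), (np.float64(0.038), 95)]
```

View pics/zp2.png

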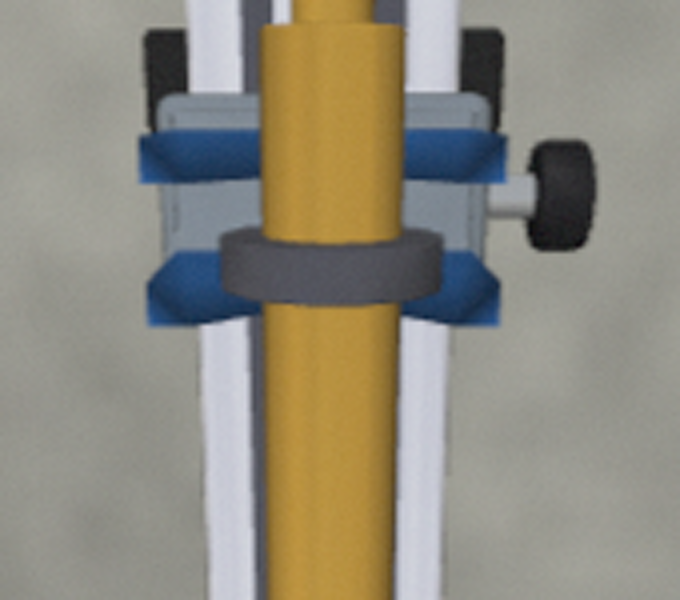

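View pics/zs2.png

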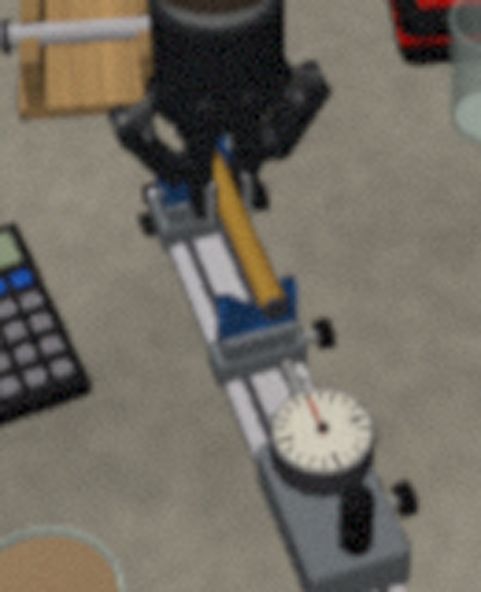

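Emit:
send_rows --pt "0.0003 -0.0008 0.006 0" --pt "0 0 0.006 0" --pt "0 0 0.006 0" --pt "0 0 0.004 0" --pt "0 0 0.002 0" --pt "0 0 0.001 0" --pt "0 0 0 0" --pt "0 0 0 0" --pt "0 0 0 0"

```text
clock: 11.05
eef_pos: [0.5196, -0.0362, 0.0596]
tool_rot: [0.707, 0.707, 0.0, 0.0]
ft_force: [1.0, 1.3, -1.9]
grip_width: 0.0139
```

```bash
python3 snap.py wrist p3;python3 tube.py p3
```

```text
11.05 [ 0.5196 -0.0362  0.0596] yaw x 90.0 z [ 6.e-04 -1.e-04 -1.e+00] w 0.0139 f [ 1.05  1.31 -1.94] j [-0.07  0.42 -0.22  0.93 -0.    1.5 ]
z axis at x0 -0.018118038113465035 slope deg -0.08154155942102666 y0 -6.275419107106505e-05 yaw deg 0.3518291394315212
ring x [0.0593 0.0625 0.0651] z -0.03230201054266876 nipple end x 0.10186427216462972
ring tool [ 0.0625  0.0003 -0.0182] world [0.5199 0.0263 0.0778]
```

View pics/wrist_p3.png

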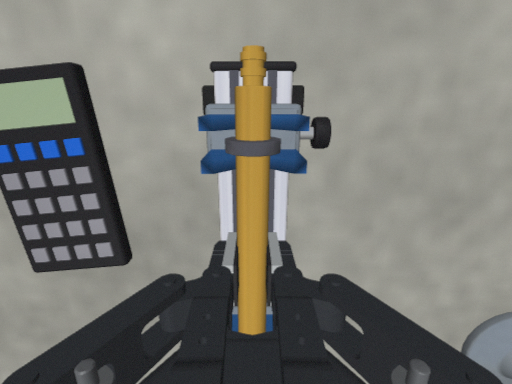

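Emit:
send_rows --pt "0 0 0.001 0" --pt "0 0 0.001 0" --pt "0 0 0 0" --pt "0 0 0 0" --pt "0 0 0 0"

```text
clock: 11.6
eef_pos: [0.52, -0.0362, 0.0576]
tool_rot: [0.707, 0.707, 0.0, 0.0]
ft_force: [1.0, 0.1, 0.7]
grip_width: 0.0144
```

Emit:
send_rows --pt "0 0 0.0007 0" --pt "0 0 0 0" --pt "0 0 0 0" --pt "0 0 0 0"

```text
clock: 12.0
eef_pos: [0.5202, -0.0362, 0.0573]
tool_rot: [0.707, 0.707, 0.001, 0.001]
ft_force: [1.0, -0.5, 4.8]
grip_width: 0.014
```

Emit:
send_rows --pt "0 0 0 0" --pt "0 0 0 0" --pt "0 0 0 0" --pt "0 0 0 0" --claw -0.5

```text
clock: 12.4
eef_pos: [0.5188, -0.0362, 0.0561]
tool_rot: [0.707, 0.707, -0.0, -0.001]
ft_force: [-0.9, -0.1, 0.6]
grip_width: 0.0213
```

Emit:
send_rows --pt "0 0 0 0" --pt "0 0 0 0" --pt "0 0 0 0" --pt "0 0 0 0" --pt "0 0 0 0" --claw 0

```text
clock: 12.9
eef_pos: [0.5194, -0.0362, 0.0566]
tool_rot: [0.707, 0.707, 0.0, 0.0]
ft_force: [-1.1, -0.9, 0.6]
grip_width: 0.0431
```

```bash
python3 snap.py wrist p4;python3 tube.py p4
```

```text
12.9 [ 0.5194 -0.0362  0.0566] yaw x 90.0 z [ 1.e-04 -0.e+00 -1.e+00] w 0.0431 f [-1.06 -0.93  0.63] j [-0.07  0.42 -0.22  0.93 -0.    1.5 ]
z axis at x0 -0.018790207352983 slope deg -0.1969696338127795 y0 0.0009324078548884754 yaw deg -0.06529066385812733
ring x [0.0592 0.0624 0.0651] z -0.032139842122266254 nipple end x 0.10190180236730909
ring tool [ 0.0624  0.0009 -0.019 ] world [0.5203 0.0262 0.0756]
```

View pics/wrist_p4.png

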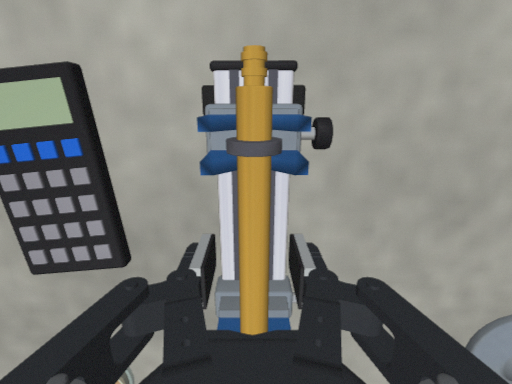

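Emit:
send_rows --pt "0 0 -0.01 0" --pt "0 0 -0.03 0" --pt "0 0 -0.04 0" --pt "0 0 -0.03 0" --pt "0 0.0005 -0.01 0" --pt "-0.03 0.0005 0 0" --pt "-0.04 0.0005 0 0" --pt "-0.04 0.0005 0 0" --pt "-0.04 0.0005 0 0" --pt "-0.04 0 0 0" --pt "-0.03 0 0 0" --pt "0 0 0 0" --pt "0 0 0 0" --pt "0 0 0 0"

```text
clock: 14.35
eef_pos: [0.5215, -0.2552, 0.1761]
tool_rot: [0.707, 0.707, -0.0, -0.001]
ft_force: [0.0, 0.6, 0.6]
grip_width: 0.0427
```

```bash
python3 snap.py wrist k1; python3 - <<'E'
from h import *
import pickle
o,im,d=pickle.load(open("wrist_k1.pkl","rb"));T=wristT(o);K=np.array(cams.camera_info("wrist")["intrinsics"])
v,u=np.mgrid[0:384,0:512]
c=np.stack([(u-K[0,2])/K[0,0]*d,-(v-K[1,2])/K[1,1]*d,-d],-1);W=c@T[:3,:3].T+T[:3,3]
m=(abs(W[...,0]-.521)<.02)&(abs(W[...,1]+.26)<.03)&(W[...,2]>.09)&(W[...,2]<.101)
q=W[m];print("knob",len(q),q.min(0),q.max(0),q.mean(0))
m=(im.min(2)>150)&(abs(W[...,0]-.521)<.04)&(abs(W[...,1]+.21)<.05)&(W[...,2]>.08)&(W[...,2]<.095)
q=W[m];print("dial",len(q),q.min(0),q.max(0),q.mean(0))
h=cv2.cvtColor(im,cv2.COLOR_BGR2HSV)
m=(h[...,1]>150)&(h[...,0]>12)&(h[...,0]<32)&(abs(W[...,0]-.521)<.02)&(W[...,2]>.06)&(W[...,1]>-.15)&(W[...,1]<.14)
q=W[m];print("tube",len(q),q.min(0),q.max(0))
for a in np.arange(-.13,.12,.05):
    s=q[abs(q[:,1]-a)<.006]
    if len(s): print(a.round(3),s[:,2].max().round(4),((s[:,0].min()+s[:,0].max())/2).round(4))
m=(abs(W[...,0]-.521)<.006)&(W[...,1]<-.13)&(W[...,1]>-.18)&(W[...,2]>.068)&(W[...,2]<.083)
q=W[m];print("plunger",len(q),q.min(0) if len(q) else 0,q.max(0) if len(q) else 0)
E
```

```text
14.35 [ 0.5215 -0.2552  0.1761] yaw x 90.04 z [-1.1e-03  9.0e-04 -1.0e+00] w 0.0427 f [0.03 0.55 0.63] j [-0.46  0.43  0.13  1.27  0.    1.11]
knob 347 [ 0.5118026  -0.26916587  0.09000053] [ 0.52964807 -0.25158864  0.09877999] [ 0.52037835 -0.25944484  0.09618367]
dial 2634 [ 0.49480042 -0.23496705  0.0839309 ] [ 0.54645277 -0.18391544  0.08922374] [ 0.5207437  -0.20866931  0.0868921 ]
tube 843 [ 0.51354347 -0.13092928  0.07453544] [ 0.52782544 -0.10004248  0.08444034]
-0.13 0.084 0.5207
plunger 469 [ 0.5150162  -0.17941559  0.06808792] [ 0.52699729 -0.13005021  0.0829831 ]
```

View pics/wrist_k1.png

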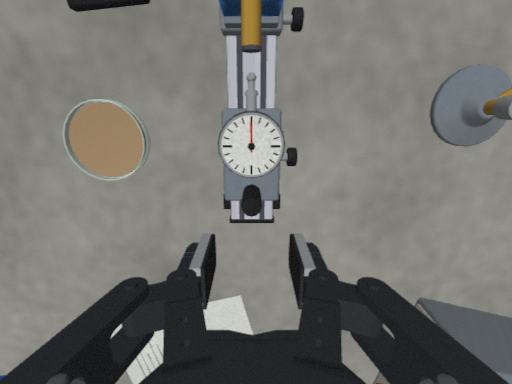

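```bash
python3 - <<'E'
from h import *
import pickle
o,im,d=pickle.load(open("wrist_k1.pkl","rb"));T=wristT(o)
cv2.imwrite("pics/k1z.png",cv2.resize(im[20:130,210:300],None,fx=5.4,fy=5.4,interpolation=cv2.INTER_CUBIC))
for v in (49,50,51,72,73,74): print(v,onz("wrist",(251,v),.075,T).round(4),onz("wrist",(251,v),.068,T).round(4))
E
```

```text
49 [ 0.5206 -0.1332  0.075 ] [ 0.5206 -0.132   0.068 ]
50 [ 0.5206 -0.134   0.075 ] [ 0.5206 -0.1328  0.068 ]
51 [ 0.5206 -0.1347  0.075 ] [ 0.5206 -0.1335  0.068 ]
72 [ 0.5206 -0.1503  0.075 ] [ 0.5206 -0.1495  0.068 ]
73 [ 0.5206 -0.151   0.075 ] [ 0.5206 -0.1503  0.068 ]
74 [ 0.5206 -0.1518  0.075 ] [ 0.5206 -0.1511  0.068 ]
```

View pics/k1z.png

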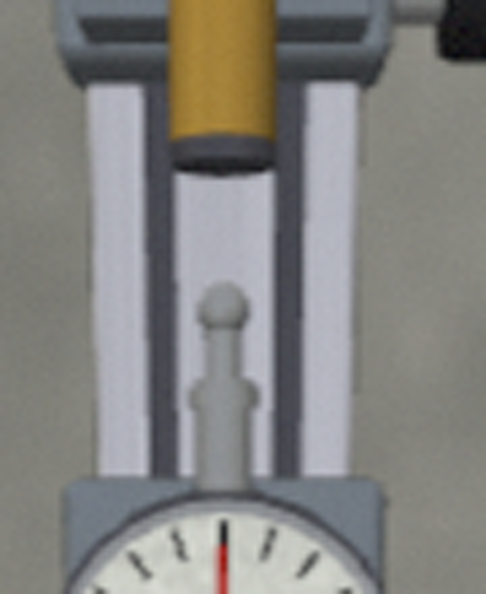

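Emit:
send_rows --pt "-0.0053 -0.001 0 0" --pt "0 0 0.02 0" --pt "0 0 0.03 0" --pt "0 0 0.03 0" --pt "0 0 0.02 0" --pt "0 0 0.009 0" --pt "0 0 0 0" --pt "0 0 0 0" --pt "0 0 0 0"

```text
clock: 15.3
eef_pos: [0.5221, -0.2619, 0.0693]
tool_rot: [0.707, 0.707, 0.0, 0.001]
ft_force: [-0.1, -0.1, 0.3]
grip_width: 0.0421
```

```bash
python3 snap.py wrist k2
```

```text
15.3 [ 0.5221 -0.2619  0.0693] yaw x 90.01 z [ 0.0027 -0.0014 -1.    ] w 0.0421 f [-0.08 -0.11  0.32] j [-0.47  0.52 -0.03  1.02 -0.    1.11]
```

View pics/wrist_k2.png

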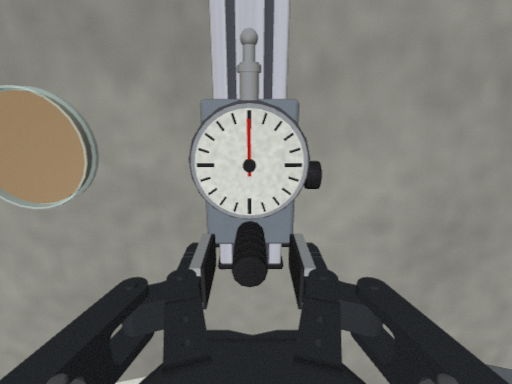

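Emit:
send_rows --pt "0.001 -0.0015 0.001 0" --pt "0 0 0 0" --pt "0 0 0 0" --pt "0 0 0 0" --pt "0 0 0 0" --pt "0 0 0 0" --pt "0 0 0 0" --claw -1

```text
clock: 16.05
eef_pos: [0.5207, -0.2606, 0.0675]
tool_rot: [0.707, 0.707, 0.001, 0.001]
ft_force: [3.9, 1.6, 4.9]
grip_width: 0.0166
```

Emit:
send_rows --pt "0.002 0 0 0" --pt "0.003 0 0 0" --pt "0.003 0 0 0" --pt "0.003 0 0 0" --pt "0.003 0 0 0" --pt "0.003 0 0 0" --pt "0.002 0 0 0" --pt "0 0 0 0" --pt "0 0 0 0" --pt "0 0 0 0"

```text
clock: 17.05
eef_pos: [0.5207, -0.2435, 0.0676]
tool_rot: [0.707, 0.707, -0.0, 0.002]
ft_force: [4.4, -3.1, 4.6]
grip_width: 0.0161
```

```bash
python3 snap.py wrist k3
```

```text
17.05 [ 0.5207 -0.2435  0.0676] yaw x 89.95 z [ 0.0029 -0.004  -1.    ] w 0.0161 f [ 4.42 -3.06  4.57] j [-0.44  0.5  -0.06  1.01 -0.    1.14]
```

View pics/wrist_k3.png

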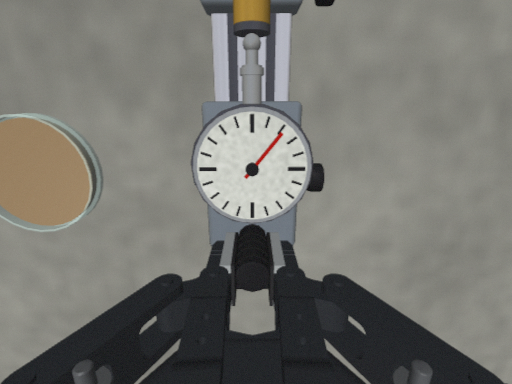

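Emit:
send_rows --pt "0.002 0 0 0" --pt "0.002 0 0 0" --pt "0 0 0 0" --pt "0 0 0 0" --pt "0 0 0 0" --pt "0 0 0 0"

```text
clock: 17.7
eef_pos: [0.5206, -0.2398, 0.0676]
tool_rot: [0.707, 0.707, -0.001, 0.003]
ft_force: [3.8, -3.8, 3.7]
grip_width: 0.0161
```

```bash
python3 snap.py wrist k4
```

```text
17.7 [ 0.5206 -0.2398  0.0676] yaw x 89.94 z [ 0.0028 -0.0045 -1.    ] w 0.0161 f [ 3.77 -3.81  3.68] j [-0.43  0.5  -0.06  1.01 -0.    1.14]
```

View pics/wrist_k4.png

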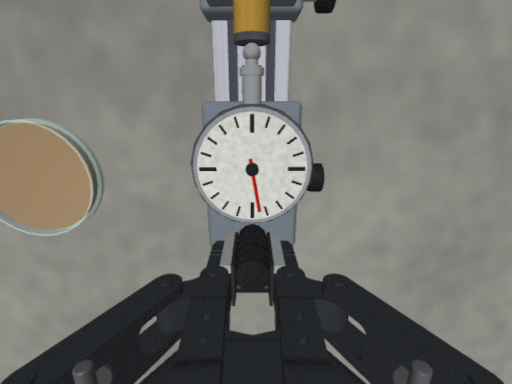

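Emit:
send_rows --pt "0 0 0 0" --pt "0 0 0 0" --pt "0 0 0 0" --pt "0 0 0 0" --pt "0 0 0 0" --pt "0 0 0 0" --claw 0

```text
clock: 18.35
eef_pos: [0.5192, -0.2374, 0.0664]
tool_rot: [0.707, 0.707, -0.0, -0.0]
ft_force: [0.2, -0.6, -0.8]
grip_width: 0.0425
```

Emit:
send_rows --pt "0 0 -0.01 0" --pt "0 0 -0.03 0" --pt "0 0 -0.04 0" --pt "0 0 -0.03 0" --pt "0.02 0 0 0" --pt "0.03 0 0 0" --pt "0.03 0 0 0" --pt "0.03 0 0 0" --pt "0 0 0 0" --pt "0 0 0 0" --pt "0 0 0 0"

```text
clock: 19.45
eef_pos: [0.5196, -0.1282, 0.1771]
tool_rot: [0.707, 0.707, 0.0, 0.0]
ft_force: [0.7, -0.3, 0.1]
grip_width: 0.0425
```

```bash
python3 snap.py wrist e1; python3 snap.py side e1; python3 - <<'E'
from h import *
import pickle
o,im,d=pickle.load(open("wrist_e1.pkl","rb"));T=wristT(o);K=np.array(cams.camera_info("wrist")["intrinsics"])
v,u=np.mgrid[0:384,0:512]
c=np.stack([(u-K[0,2])/K[0,0]*d,-(v-K[1,2])/K[1,1]*d,-d],-1);W=c@T[:3,:3].T+T[:3,3]
h=cv2.cvtColor(im,cv2.COLOR_BGR2HSV)
m=(h[...,1]>150)&(h[...,0]>12)&(h[...,0]<32)&(abs(W[...,0]-.521)<.02)&(W[...,2]>.065)&(W[...,2]<.1)
q=W[m];print(q.min(0),q.max(0))
for a in (-.12,-.08,-.04,0,.05):
    s=q[abs(q[:,1]-a)<.006]
    if len(s): print(a,np.percentile(s[:,2],98).round(4),((s[:,0].min()+s[:,0].max())/2).round(4))
m=(h[...,1]<90)&(abs(W[...,0]-.521)<.012)&(W[...,2]>.083)&(W[...,2]<.092)&(abs(W[...,1]-.026)<.02)
q=W[m];print("ring",len(q),np.percentile(q[:,1],[2,98]))
o,im,d=pickle.load(open("side_e1.pkl","rb"));cv2.imwrite("pics/e1z.png",cv2.resize(im[170:330,180:310],None,fx=3.7,fy=3.7,interpolation=cv2.INTER_CUBIC))
E
```

```text
19.45 [ 0.5196 -0.1282  0.1771] yaw x 89.97 z [ 8.e-04 -6.e-04 -1.e+00] w 0.0425 f [ 0.69 -0.34  0.13] j [-0.24  0.34 -0.01  1.23 -0.    1.33]
19.5 [ 0.5195 -0.1284  0.1769] yaw x 89.93 z [ 5.e-04 -4.e-04 -1.e+00] w 0.0429 f [ 0.95 -0.3  -0.68] j [-0.24  0.34 -0.01  1.23 -0.    1.33]
[ 0.51275568 -0.13038764  0.07471089] [0.52770628 0.02279622 0.08505674]
-0.12 0.0838 0.5204
-0.08 0.0837 0.5203
-0.04 0.0836 0.5203
0 0.0838 0.5199
ring 107 [0.02239744 0.02471783]
```

View pics/wrist_e1.png

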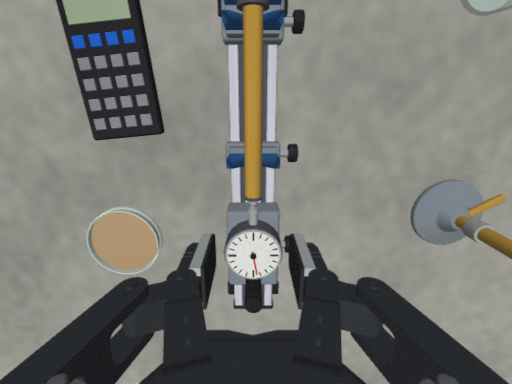

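View pics/e1z.png

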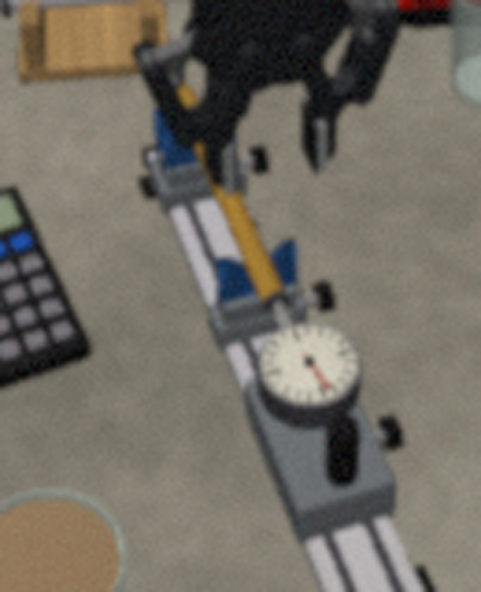

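Emit:
send_rows --pt "0.03 0 -0.01 0" --pt "0.03 0 -0.01 0" --pt "0.03 0 -0.01 0" --pt "0 0 0 0" --pt "0 0 0 0" --pt "0 0 0 0"

```text
clock: 20.15
eef_pos: [0.5192, -0.0386, 0.2062]
tool_rot: [0.708, 0.707, -0.0, -0.0]
ft_force: [-0.4, 0.0, -0.9]
grip_width: 0.0426
```

```bash
python3 snap.py wrist e2; python3 - <<'E'
from h import *
import pickle
o,im,d=pickle.load(open("wrist_e2.pkl","rb"));T=wristT(o);K=np.array(cams.camera_info("wrist")["intrinsics"])
v,u=np.mgrid[0:384,0:512]
c=np.stack([(u-K[0,2])/K[0,0]*d,-(v-K[1,2])/K[1,1]*d,-d],-1);W=c@T[:3,:3].T+T[:3,3]
h=cv2.cvtColor(im,cv2.COLOR_BGR2HSV)
m=(h[...,1]<90)&(abs(W[...,0]-.5205)<.012)&(W[...,2]>.083)&(W[...,2]<.092)&(abs(W[...,1]-.026)<.02)
q=W[m];print("ring",len(q),np.percentile(q[:,1],[2,98]))
m=(h[...,0]>100)&(h[...,0]<125)&(h[...,1]>110)&(W[...,2]>.074)&(W[...,2]<.09)&(W[...,1]>0)
q=W[m];print("plates",[np.percentile(s,[1,99]).round(4) for s in (q[q[:,1]<.026][:,1],q[q[:,1]>.026][:,1])])
E
```

```text
20.15 [ 0.5192 -0.0386  0.2062] yaw x 89.92 z [-8.e-04 -4.e-04 -1.e+00] w 0.0426 f [-0.43  0.05 -0.94] j [-0.07  0.29  0.01  1.29 -0.    1.5 ]
ring 133 [0.02317769 0.02873905]
plates [array([0.014 , 0.0197]), array([0.0329, 0.0385])]
```

View pics/wrist_e2.png

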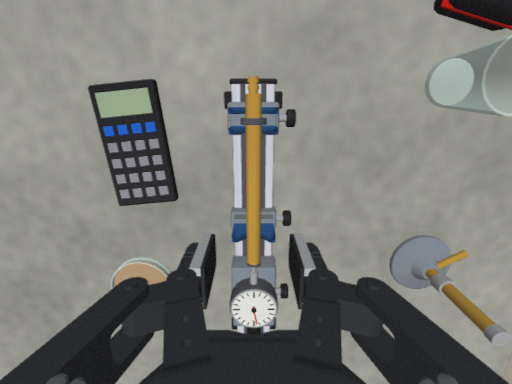

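The ring (254,121) sits mid-slot between the two plates, the tube is level, and the needle (254,318) points away from the tube. I'm handing it in.

```bash
python3 -c "
from workcell import order;print(order.job_done())"
```

```text
the job is handed in; nothing more can be done
None
```

The brass tube is laid in the V rests with its ring in the slot and its plain end towards the gauge. The gauge is slid up with its plunger pressed in about half way. I handed the job in at about 20 s of the 51 s allowed; no verdict was reported.

- **Tube:** in the last wrist view the ring's centre is at y = 0.0260 m and the slot's centre at about 0.0262 m. The top of the tube measured within 0.2 mm of level from y = -0.12 m to y = 0, and it lies along the bar to about 0.3 degrees.
- **Gauge:** the needle stood at about 170 degrees, so the plunger is in by about 4.7 mm. It read about the same after I let go of the knob.
- **Surroundings:** the gripper is open, about 0.1 m above the tube and touching nothing. I steered clear of the other tubes and the bystanders, and nothing looked disturbed in the wrist views. I did not measure their positions again at the end.

No check failed. My measurements of the tube's position in the rack differed by up to about 5 mm along its length. I measured it again once it was in the gripper and placed it from that.

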